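# Clear the specimen box and hold its lid open

## Task

A handled steel canister has been left standing on the shut lid of the specimen box. Lift it off by its handle, keeping it upright, and set it down gently in the middle of the round rubber pad beside the box. Then raise the lid by its front handle to 50 degrees from shut and keep holding it there for the inspection photograph: it falls shut by itself, so the program finishes with the gripper still holding the lid, and the small things lying about stay where they are.

Things in the scene. Friction and masses are not known exactly. Their poses are not given: they have to be found in the camera images.
- box: Grey sheet-metal specimen box with a light flat lid, fixed to the worktop, 140 (its x) x 180 (its y) x 93 mm high with the lid shut; specimens lie inside. Origin: centre of its underside, on the worktop. Its -x side is the front (towards the robot, turned up to 0.3 rad either way), the lid's hinge is along its rear (+x) edge. Box and pad may be on either side of each other.
- lid (a joint): Angle of the box's lid, rad: 0 shut (level), growing as the front edge rises; 50 degrees = 0.873; stop at 1.75. Nearly frictionless hinge; the lid (about 0.45 kg, plate 146 x 186 x 8 mm) falls shut when let go.
- lid_hinge (a point): Middle of the lid's hinge line, 74 mm behind the box's centre and 89 mm above the worktop. The line runs along the box's y.
- lid_handle (a point): Middle of the grip bar of the lid's handle: a straight round steel bar, 10 mm thick, 104 mm long, along the box's y, in the plane of the lid plate. It stands 42 mm clear in front of the plate's front edge (37 mm of open gap between), joined to it by two arms at its ends, 189 mm from the hinge line; 89 mm above the worktop when shut, 189 mm x sin(angle) more when raised. Can be pinched from above.
- canister: Closed steel canister, loose, about 0.5 kg, 72 mm diameter (76 mm at its cap), 83 mm high, with a rigid arched handle above it to 130 mm. Origin: centre of its underside; z up. Starts upright on the lid, 93 mm above the worktop.
- canister_handle (a point): Middle of the canister's handle bar: round, 10 mm thick, straight for 46 mm along the canister's y, 125 mm above its underside, with a 37 mm gap under it to the cap. Pinch it from above, closing along the canister's x.
- pad: Round black rubber pad, 120 mm diameter, 4 mm thick, fixed flat on the worktop. Origin: centre of its underside.
- marker: Bystander: marker pen lying in front, 135 mm long, 16 mm high. Leave alone.
- grease_tin: Bystander: small round tin, 53 mm diameter, 26 mm high. Leave alone.
- vial: Bystander: small vial with a cap, 23 mm diameter, 48 mm high, standing. Leave alone.
- feeler_gauge: Bystander: feeler gauge, 46 x 100 x 11 mm, lying. Leave alone.
- flange_clamp: Bystander: metal ring clamp near the front edge, 61 x 72 x 24 mm, lying. Leave alone.
Things that resemble listed ones, but are neither listed nor needed, are in the scene too. Of the things that look like the canister, the larger one is meant. Of the things shaped like the pad, the black one is meant.

How it is judged:
On the way, in this order (a step that is already met when the one before it is completed fails the run):
1. the canister stands upright and released on the pad, the lid still shut (horizontal distance between canister and pad below 0.025 m and height (world z) of canister below 0.01 m and angle between canister's own z axis and vertical below 0.1 rad and linear speed of canister below 0.03 m/s and contact force between canister and the fingers below 0.1 N and value of joint lid below 0.08 rad), for 0.2 s.
2. the lid is raised to 50 degrees and held by the gripper (value of joint lid between 0.785 and 0.96 rad and contact force between lid and the fingers above 0.4 N), for 0.2 s.
At the end, for the whole second after the job is handed in: The gripper's fingers hold the lid (contact over 0.4 N) still at 50 degrees, 5 either way (0.785 to 0.960 rad), for the whole last second; the canister stands upright, still and released on the pad, within 25 mm of its centre; the five small bystanders are within 30 mm of where they lay (all of step 2 and horizontal distance between canister and pad below 0.025 m and height (world z) of canister below 0.01 m and angle between canister's own z axis and vertical below 0.1 rad and linear speed of canister below 0.03 m/s and contact force between canister and the fingers below 0.1 N and velocity of joint lid between -0.1 and 0.1 rad/s and distance of each of marker, grease_tin, vial, feeler_gauge, flange_clamp from where it was at the start of the episode below 0.03 m); the arm keeps its last pose, push and grip.
It fails at once if the canister is tipped over (more than 0.7 rad) (angle between canister's own z axis and vertical above 0.7 rad).
It fails at once if the lid is lifted while the canister stands on it (value of joint lid above 0.15 rad and contact force between canister and lid above 0.5 N).
It fails at once if the canister is dropped or slammed on the pad (over 100 N) (contact force between canister and pad above 100 N).
It fails at once if a bystander is pushed away (over 30 mm) (distance of any of marker, grease_tin, vial, feeler_gauge, flange_clamp from where it was at the start of the episode above 0.03 m).
It also fails if it takes over 51 s, if anything falls off the work surface, if the arm or the gripper's body presses on something with over 40 N, if the wrist force passes 120 N, or if a joint passes its speed limit or range.

## Robot

A 6-joint arm with a two-finger parallel gripper is mounted at the origin on a cart in front of the work surface, level with it; the furniture and walls round the work are solid. World frame = base frame: x ahead of the robot, y to its left, z up, the work surface at z = 0. Lengths are in m, angles in rad, forces in N, time in s.
With the tool pointing down it reaches from about 0.35 to 0.775 m from the base axis. Payload 7.3 kg.
Tool frame: the origin (TCP) lies on the centre line of the jaws, within the pads' length; the fingertips stand tip_reach ahead of it and the grasp point (between the pads) lies 6 mm ahead of it (tip_reach is the distance from the TCP to the fingertips, in m); x points along the fingers, y is the direction in which the jaws open and shut, and the axes are right-handed (so a half turn about x gives the same grasp; the last joint's range is limited). The gripper opens to 92 mm and grips with 3 to 60 N. Pads are 19 mm wide; open, the fingers measure 130 mm over their backs; the gripper's body (75 mm by 190 mm) begins 47 mm behind the grasp point.
Start: joints at [1.089, 0.342, 1.524, -0, 1.275, -0.146], TCP at [0.173, 0.496, 0.252] pointing down, gripper open.
Joint ranges: [-2.53, 2.53], [-0.77, 2.02], [0.04, 2.7], [-1, 4.14], [0.28, 2.66], [-3.11, 3.11]. Speed limits (rad/s): [2.57, 2.57, 3.14, 3.14, 3.14, 3.14].

## Interface

Orientations are given as [roll, pitch, yaw] about the fixed x, y, z axes, in that order (R = Rz(yaw) Ry(pitch) Rx(roll)).
In Python, from cell import observe, read_camera, get_calibration, hand_in, tip_reach gives the robot as it stands. The module is installed in compiled form; this text tells all that it offers.
- The arm moves only by the shell command python3 -m crank 'ROWS' [FORCE]. ROWS is JSON, a list of rows, each an object of numbers: "fingers": the opening, from -1 (shut) to 1 (fully open); "tx", "ty", "tz": the shift along the tool's x, y, z in units of 40 mm (1.0 is 40 mm); "roll": the turn about the tool's x in units of 10 degrees (1.0 is 10 degrees). In form: [{"fingers": .., "tx": .., "ty": .., "tz": .., "roll": ..}, ...]. A call has exactly 8 rows; each row is the pose to reach, as a shift and turn from the pose commanded when the call began, along the tool's axes at that moment; what a row does not reach only later rows make up. A row lasts 1/8 s, in which the tool goes at most 62.5 mm and 10.7 degrees, less where a joint would pass 70% of its speed; a pose out of reach is approached as far as the arm can. A call with a gripper value outside its range is refused whole. The fingers move at their own pace and stop on an object; FORCE is the grip in N (left out, the last holds). Time passes only in rows, so rows that repeat a pose let the fingers close, or fill a call up. It gives the time, the measured TCP pose, the force and the opening at its end, in the units of the state.
- observe(): the state, without advancing time (a new reading comes with each control period).
- read_camera(name): name is "scene" or "side" or "wrist"; returns (picture, depth): 480x640x3 uint8, red, green, blue; 480x640 float32, m along the optical axis (not along the pixel's ray), 0 where there is no reading.
- get_calibration(name): a dict with "vertical_fov" (degrees; the focal length in pixels is half the picture's height over the tangent of half this angle, whatever the lens; pixels are square), "cx", "cy" (the principal point, pixels), "pose" (4x4, takes a point from camera to world coordinates); the wrist camera has in their place "T_tool_cam" (4x4, takes a point from camera to tool coordinates, whose origin is the TCP and whose axes are the tool frame's). Camera axes: x right, y down, z forward; pixel columns grow to the right and rows downward; lengths in m; the calibration is good to about 2 mm. A picture is of the moment at which its call begins: read the wrist's pose just before it. get_calibration takes no time and is no camera call.
- hand_in(): hands the job in, once; it reports no verdict.
The state is a dict: "time": time; "qpos": joint angles; "qvel": joint speeds; "joint_efforts": joint torques, N m; "tool_pos": TCP position; "tool_rot": TCP orientation; "contact_force": force on the tool from outside, world axes, zero at the start; "torque": the same for the moment, N m; "opening": finger opening in m.
Only numpy, scipy, OpenCV 4.12 (cv2) and the standard library are available. Lean on these libraries where they do the work, as an engineer would, in place of code of your own. Each camera call takes 0.05 s, during which the arm holds its last target. There are 200 camera calls.

## Working session

There is one attempt and no reset: what is moved stays moved. The work goes in short steps, Python scripts to look and compute and a shell command to move; the robot and the scene stay as the last step left them, time stands still between calls to the robot, and variables do not carry over. Pictures are saved under pics/ and viewed, about 8 in all and at most 12, crops included, and the job is handed in when it is done.

```bash
mkdir -p pics
cat > h.py <<'E'
import numpy as np, cv2
from scipy.spatial.transform import Rotation as R
from cell import observe, read_camera, get_calibration, tip_reach
def grab(name):
    s=observe(); img,d=read_camera(name); c=get_calibration(name)
    if name=="wrist":
        T=np.eye(4); T[:3,:3]=R.from_euler('xyz',s['tool_rot']).as_matrix(); T[:3,3]=s['tool_pos']; P=T@c['T_tool_cam']
    else: P=np.array(c['pose'])
    f=240/np.tan(np.radians(c['vertical_fov'])/2)
    np.savez(name+'.npz',img=img,d=d,P=P,k=[f,c['cx'],c['cy']])
    return img,d,P,(f,c['cx'],c['cy'])
def load(name):
    z=np.load(name+'.npz'); return z['img'],z['d'],z['P'],z['k']
def cloud(d,P,k):
    v,u=np.mgrid[:480,:640]; p=np.stack([(u-k[1])/k[0]*d,(v-k[2])/k[0]*d,d],-1)
    return p@P[:3,:3].T+P[:3,3]
E
python3 - <<'E'
from h import *
print(tip_reach() if callable(tip_reach) else tip_reach, observe())
for n in("scene","side"):
    i,d,P,k=grab(n); print(n,k,P.round(3).tolist(),(d>0).mean()); cv2.imwrite(f'pics/{n}0.png',i[...,::-1])
E
```

```text
0.025 {'time': 0.0, 'qpos': array([ 1.08900063e+00,  3.42718385e-01,  1.52499608e+00, -5.62450196e-06,
        1.27541770e+00, -1.45977871e-01]), 'qvel': array([ 0.0014545 , -0.00062318,  0.00086737, -0.00081077,  0.00113567,
        0.00017995]), 'joint_efforts': array([ 1.87548071e-04, -4.31235588e+01, -2.44223589e+01,  7.17162900e-02,
        5.60202822e-02, -9.17131229e-05]), 'tool_pos': array([0.17280739, 0.49535698, 0.2510545 ]), 'tool_rot': array([-1.71328065,  1.5692568 , -2.04909683]), 'contact_force': array([0.36637559, 0.44488723, 1.09645152]), 'torque': array([-0.04541055,  0.0199746 ,  0.02764696]), 'opening': 0.09201792090870138}
scene (np.float64(512.5442477848925), 327.22424701039915, 237.0288122096478) [[0.432, -0.576, 0.694, -0.304], [-0.902, -0.286, 0.324, -0.351], [0.012, -0.766, -0.643, 0.932], [0.0, 0.0, 0.0, 1.0]] 0.9959016927083333
side (np.float64(566.8987049411425), 308.1935347921308, 233.69152588635717) [[1.0, -0.015, -0.01, 0.546], [0.003, -0.4, 0.916, -1.2], [-0.018, -0.916, -0.4, 0.682], [0.0, 0.0, 0.0, 1.0]] 0.9959830729166667
```

View pics/scene0.png

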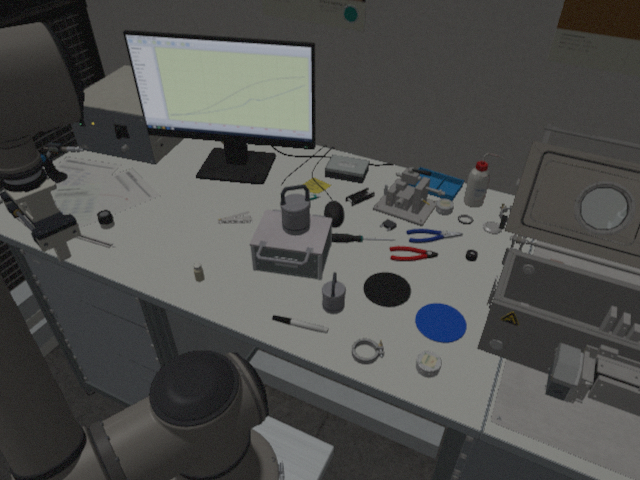

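View pics/side0.png

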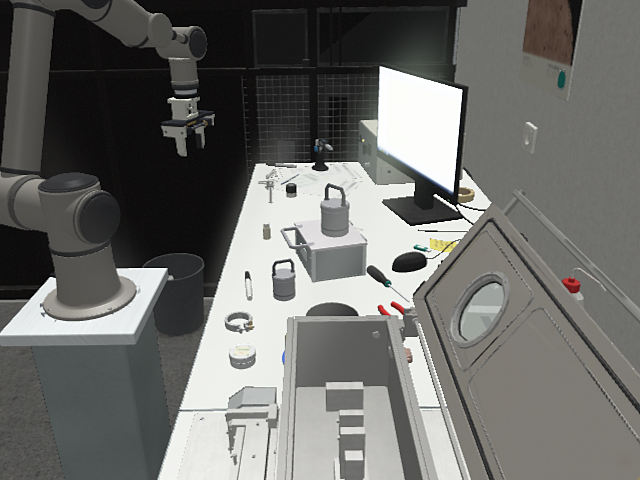

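The scene view shows two canister-like things: the larger one on the box lid at (295,212), and a smaller one on the worktop at (334,296). The one on the lid is meant. There are two round pads, a black one at (387,289), which is meant, and a blue one at (441,322). The lid's front handle is near (283,262).

Run:
```python
from h import *
i,d,P,k=load('scene'); c=cloud(d,P,k); g=i.astype(int)
crop=i[165:345,215:485]; cv2.imwrite('pics/crop1.png',cv2.resize(crop,None,fx=2.9,fy=2.9,interpolation=cv2.INTER_CUBIC)[...,::-1])
v,u=np.mgrid[:480,:640]; z=c[...,2]
# pad: dark pixels near (387,289)
m=((g.max(-1)<45)&(abs(u-387)<40)&(abs(v-289)<30)).astype(np.uint8)
n,l,st,ce=cv2.connectedComponentsWithStats(m); j=1+st[1:,4].argmax()
p=c[l==j]; cnt=cv2.findContours((l==j).astype(np.uint8),0,1)[0][0][:,0]
q=c[cnt[:,1],cnt[:,0]]; print('pad',p.mean(0),(q[:,:2].min(0)+q[:,:2].max(0))/2,np.ptp(q,0))
# lid
m=(abs(z-.093)<.006)&(u>240)&(u<345)&(v>195)&(v<275)
p=c[m]; r=cv2.minAreaRect(p[:,:2].astype(np.float32)); print('lid pts',len(p),r,np.median(p[:,2]))
# canister
for lo,hi in((.11,.165),(.170,.182),(.205,.235)):
    m=(z>lo)&(z<hi)&(u>265)&(u<320)&(v>175)&(v<240)
    p=c[m]; print(lo,len(p),p.mean(0),p.min(0),p.max(0), cv2.minAreaRect(p[:,:2].astype(np.float32)))
    
for n,(a,b) in dict(small=(334,296),vial=(198,272),clamp=(367,350),tin=(429,362),marker=(300,324),gauge=(235,218)).items():
    print(n,c[b,a].round(3))
```

```text
pad [ 0.57685393 -0.10705111  0.00819001] [ 0.58157326 -0.10562615] [0.11924644 0.11672456 0.00893112]
lid pts 2465 ((0.5580042600631714, 0.1335451602935791), (0.22040560841560364, 0.23032069206237793), 15.73694896697998) 0.0933678319222625
0.11 465 [0.57443087 0.1461972  0.13705142] [0.55830926 0.12243707 0.11004276] [0.61223249 0.18911862 0.16487484] ((0.5802633166313171, 0.14906065165996552), (0.03470943868160248, 0.07224104553461075), 27.25463104248047)
0.17 447 [0.59391701 0.15592478 0.17598556] [0.55872456 0.12089983 0.17001847] [0.63687765 0.19369191 0.18190249] ((0.5952942967414856, 0.15832525491714478), (0.07937990874052048, 0.07129134237766266), 61.30315017700195)
0.205 128 [0.59628851 0.15865542 0.21803293] [0.5723759  0.13190359 0.20526452] [0.6222467  0.18771554 0.22566795] ((0.5964627265930176, 0.15705403685569763), (0.013607298955321312, 0.07091662287712097), 39.36380386352539)
small [ 0.446 -0.021  0.067]
vial [0.395 0.329 0.038]
clamp [ 0.385 -0.133  0.003]
tin [ 0.396 -0.269  0.027]
marker [0.376 0.032 0.015]
gauge [0.648 0.39  0.011]
```

View pics/crop1.png

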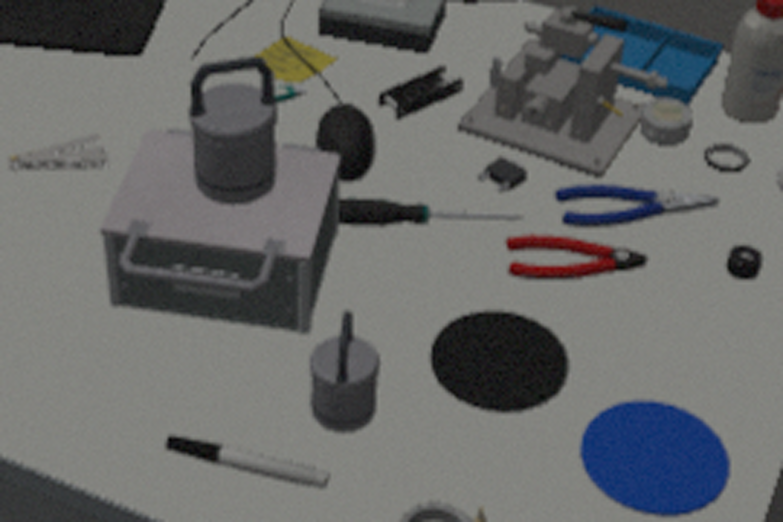

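The crop confirms it: the larger canister is on the lid, its handle bar roughly parallel to the box front, and the black pad is free. Now working out the move to above it.

```bash
cat >> h.py <<'E'
def delta(target,ydir_deg=None):
    s=observe(); M=R.from_euler('xyz',s['tool_rot']).as_matrix()
    print('t',round(s['time'],2),'pos',s['tool_pos'].round(4),'xax',M[:,0].round(3),'F',s['contact_force'].round(1),'open',round(s['opening'],4))
    print('d units tx,ty,tz',(M.T@(np.array(target)-s['tool_pos'])/.04).round(2))
    a=np.degrees(np.arctan2(M[1,1],M[0,1])); print('y dir deg',a.round(1),end=' ')
    if ydir_deg is not None:
        # positive roll about downward x decreases world angle
        r=-((ydir_deg-a+90)%180-90); print('roll units',(r/10).round(2),'q6',s['qpos'][5].round(2))
E
python3 - <<'E'
from h import *
delta([.596,.157,.33],39.4)
i,d,P,k=load('scene'); c=cloud(d,P,k)
for p in((130,80),(220,140),(310,140),(310,60)): print(p,c[p[1],p[0]].round(3))
E
```

```text
t 0.1 pos [0.1728 0.4954 0.2511] xax [-0.001 -0.001 -1.   ] F [0.2 0.4 0.4] open 0.0913
d units tx,ty,tz [-1.97 -4.5  12.78]
y dir deg 70.8 roll units 3.14 q6 -0.15
(130, 80) [0.966 1.017 0.187]
(220, 140) [0.846 0.563 0.124]
(310, 140) [0.928 0.286 0.153]
(310, 60) [0.932 0.286 0.399]
```

```bash
python3 -m crank '[{"fingers":1,"tx":-1.5,"ty":-0.3,"tz":1,"roll":0.5},{"fingers":1,"tx":-2,"ty":-0.8,"tz":2.3,"roll":1},{"fingers":1,"tx":-2,"ty":-1.3,"tz":3.7,"roll":1.5},{"fingers":1,"tx":-2,"ty":-1.8,"tz":5.1,"roll":2},{"fingers":1,"tx":-2,"ty":-2.3,"tz":6.5,"roll":2.5},{"fingers":1,"tx":-2,"ty":-2.8,"tz":7.9,"roll":3},{"fingers":1,"tx":-2,"ty":-3.3,"tz":9.3,"roll":3.14},{"fingers":1,"tx":-2,"ty":-3.6,"tz":10.3,"roll":3.14}]' 30
python3 -c "
from h import *
delta([.596,.157,.33],39.4)"
```

```text
time: 1.1
tool_pos: [0.5161, 0.2219, 0.3311]
tool_rot: [-1.884, 1.57, -2.77]
contact_force: [-0.7, 0.5, 0.3]
opening: 0.0918
t 1.1 pos [0.5161 0.2219 0.3311] xax [-0.001 -0.    -1.   ] F [-0.7  0.5  0.3] open 0.0918
d units tx,ty,tz [0.03 0.52 2.52]
y dir deg 39.2 roll units -0.02 q6 -0.42
```

```bash
python3 -m crank '[{"fingers":1,"ty":0.15,"tz":0.7},{"fingers":1,"ty":0.2,"tz":1},{"fingers":1,"ty":0.2,"tz":1},{"fingers":1,"ty":0.2,"tz":1},{"fingers":1,"ty":0.2,"tz":1},{"fingers":1,"ty":0.2,"tz":1},{"fingers":1,"ty":0.2,"tz":1},{"fingers":1,"ty":0.2,"tz":1}]'
python3 - <<'E'
from h import *
i,d,P,k=grab('wrist'); c=cloud(d,P,k); z=c[...,2]; ok=d>0
cv2.imwrite('pics/w1.png',i[...,::-1])
print('cam',P[:3,3].round(3),P[:3,2].round(2))
near=np.hypot(c[...,0]-.596,c[...,1]-.157)<.08
for lo,hi in((.085,.1),(.170,.182),(.208,.235)):
    m=ok&(z>lo)&(z<hi)&near; p=c[m]
    if len(p)>5: print(lo,len(p),np.median(p,0).round(4),p.min(0).round(3),p.max(0).round(3),cv2.minAreaRect(p[:,:2].astype(np.float32)))
m=ok&(abs(z-.09)<.008); p=c[m]; print('lid',len(p),p.min(0),p.max(0),cv2.minAreaRect(p[:,:2].astype(np.float32)))
E
```

```text
cam [0.472 0.274 0.463] [ 0.16 -0.2  -0.97]
0.085 8344 [0.5619 0.1918 0.092 ] [0.516 0.077 0.089] [0.649 0.237 0.1  ] ((0.5788683295249939, 0.160101518034935), (0.1599489003419876, 0.1249360665678978), 79.76446533203125)
0.17 2394 [0.5989 0.1529 0.1749] [0.561 0.125 0.17 ] [0.634 0.201 0.182] ((0.599166214466095, 0.16387790441513062), (0.0697464644908905, 0.07503486424684525), 16.199825286865234)
0.208 535 [0.5895 0.1711 0.221 ] [0.578 0.156 0.216] [0.603 0.183 0.224] ((0.5900231003761292, 0.1709628701210022), (0.009899089112877846, 0.029852325096726418), 40.482879638671875)
lid 17378 [0.45301015 0.06403289 0.08384778] [0.67252635 0.27413678 0.09794043] ((0.562059760093689, 0.16109946370124817), (0.19813202321529388, 0.18632614612579346), 14.714143753051758)invalid input at $[0]: expected keys fingers, tx, ty, tz, roll
```

View pics/w1.png

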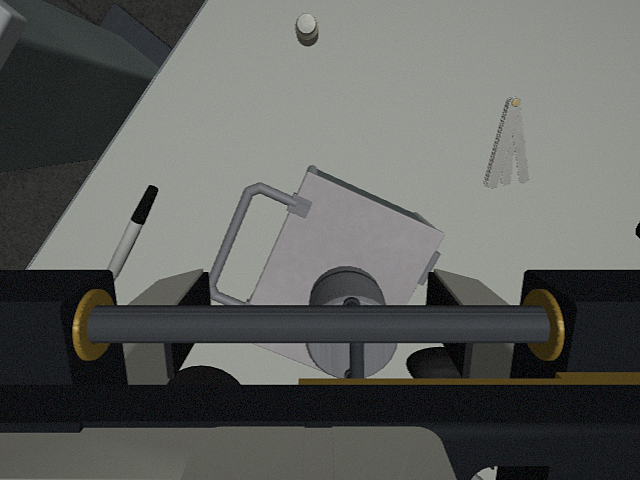

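The wrist view shows the lid's front handle at (235,240), the canister at (350,310) with its bar at right angles to the jaws, the vial at (307,25), the marker at (135,230) and the gauge at (508,140). The box yaw is about 14.7°.

```bash
python3 -m crank '[{"fingers":1,"tx":0,"ty":0.3,"tz":1.3,"roll":-0.1},{"fingers":1,"tx":0,"ty":0.6,"tz":2.5,"roll":-0.1},{"fingers":1,"tx":0,"ty":0.6,"tz":2.55,"roll":-0.1},{"fingers":1,"tx":0,"ty":0.6,"tz":2.55,"roll":-0.1},{"fingers":1,"tx":0.6,"ty":0.6,"tz":2.55,"roll":-0.1},{"fingers":1,"tx":1.2,"ty":0.6,"tz":2.55,"roll":-0.1},{"fingers":1,"tx":1.6,"ty":0.6,"tz":2.55,"roll":-0.1},{"fingers":1,"tx":1.6,"ty":0.6,"tz":2.55,"roll":-0.1}]'
python3 - <<'E'
from h import *
delta([.598,.158,.224],40)
i,d,P,k=grab('wrist'); c=cloud(d,P,k); z=c[...,2]
cv2.imwrite('pics/w2.png',i[...,::-1])
m=(d>0)&(z>.208)&(z<.235)&(np.hypot(c[...,0]-.598,c[...,1]-.158)<.035); p=c[m]; print(len(p),p.min(0).round(3),p.max(0).round(3),cv2.minAreaRect(p[:,:2].astype(np.float32)))
E
```

```text
time: 2.15
tool_pos: [0.5962, 0.1615, 0.267]
tool_rot: [-2.259, 1.568, -3.124]
contact_force: [0.6, -0.0, 0.3]
opening: 0.0915
t 2.15 pos [0.5962 0.1615 0.267 ] xax [-0.003 -0.    -1.   ] F [ 0.6 -0.   0.3] open 0.0915
d units tx,ty,tz [ 1.07 -0.02  0.1 ]
y dir deg 40.5 roll units 0.05 q6 -0.57
2017 [0.574 0.149 0.208] [0.611 0.188 0.224] ((0.5921263694763184, 0.16857291758060455), (0.009957101196050644, 0.04624709114432335), 40.99354553222656)
```

View pics/w2.png

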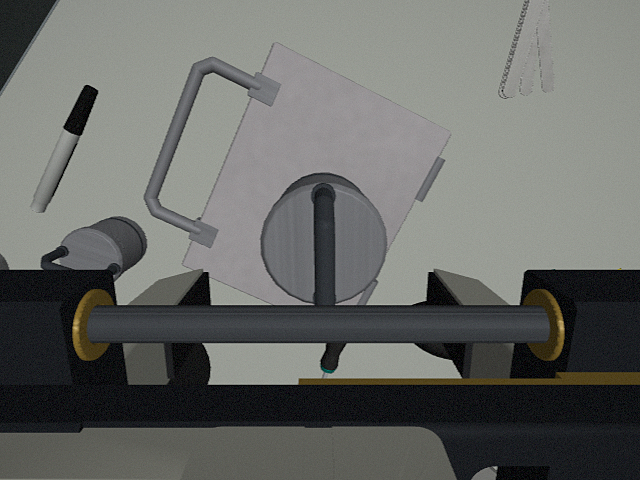

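The bar is between the jaws, and it runs along image column 323, centred. Descend and close.

```bash
python3 -m crank '[{"fingers":1,"tx":0.4,"ty":-0.03,"tz":0,"roll":0},{"fingers":1,"tx":0.8,"ty":-0.03,"tz":0.03,"roll":0},{"fingers":1,"tx":1.07,"ty":-0.03,"tz":0.05,"roll":0},{"fingers":1,"tx":1.07,"ty":-0.03,"tz":0.05,"roll":0},{"fingers":0.3,"tx":1.07,"ty":-0.03,"tz":0.05,"roll":0},{"fingers":-0.3,"tx":1.07,"ty":-0.03,"tz":0.05,"roll":0},{"fingers":-0.7,"tx":1.07,"ty":-0.03,"tz":0.05,"roll":0},{"fingers":-1,"tx":1.07,"ty":-0.03,"tz":0.05,"roll":0}]' 40
python3 -m crank '[{"fingers":-1,"tx":0,"ty":0,"tz":0,"roll":0},{"fingers":-1,"tx":0,"ty":0,"tz":0,"roll":0},{"fingers":-1,"tx":0,"ty":0,"tz":0,"roll":0},{"fingers":-1,"tx":0,"ty":0,"tz":0,"roll":0},{"fingers":-1,"tx":-0.1,"ty":0,"tz":0,"roll":0},{"fingers":-1,"tx":-0.3,"ty":0,"tz":0,"roll":0},{"fingers":-1,"tx":-0.6,"ty":0,"tz":0,"roll":0},{"fingers":-1,"tx":-0.9,"ty":0,"tz":0,"roll":0}]'
python3 - <<'E'
from h import *
i,d,P,k=load('wrist'); c=cloud(d,P,k); z=c[...,2]
b=np.array([.967,.254]); rel=(c[...,:2]-np.array([.585,.167])); f=rel@b; s=rel@np.array([-b[1],b[0]])
m=(d>0)&(z>.07)&(z<.1)&(f<-.095)&(f>-.14)&(abs(s)<.04)
p=c[m]; print(len(p),p.mean(0),cv2.fitLine(p[:,:2].astype(np.float32),2,0,.01,.01).ravel())
m=(d>0)&(z>.075)&(z<.1)&(f<-.085)&(f>-.14)&(abs(s)<.07); print(s[m].min(),s[m].max(),f[m].min())
# lid edges
m=(d>0)&(abs(z-.092)<.006)&(abs(f)<.09)&(abs(s)<.12); print('rect',cv2.minAreaRect(c[m][:,:2].astype(np.float32)))
delta([.577,-.107,.28],None)
E
```

```text
time: 3.2
tool_pos: [0.5982, 0.1581, 0.2251]
tool_rot: [1.17, 1.57, 0.303]
contact_force: [0.1, -1.4, 0.1]
opening: 0.0563
time: 4.2
tool_pos: [0.5982, 0.158, 0.2618]
tool_rot: [2.109, 1.571, 1.243]
contact_force: [0.3, 0.1, -5.5]
opening: 0.0088
1515 [0.47186424 0.13862311 0.09166401] [ 0.2569298  -0.96643007  0.47186425  0.13862312]
-0.06503447772254323 0.06465447703513245 -0.12271152102308834
rect ((0.5782538652420044, 0.1653340756893158), (0.1661219298839569, 0.18618708848953247), 14.720263481140137)
t 4.2 pos [0.5982 0.158  0.2618] xax [ 0.  0. -1.] F [ 0.3  0.1 -5.5] open 0.0088
d units tx,ty,tz [-0.46 -4.69  4.71]
y dir deg 40.4
```

Lifted: the wrist carries about 5.5 N at an 8.8 mm opening. Carry it smoothly to above the pad in two calls.

```bash
python3 -m crank '[{"fingers":-1,"tx":-0.1,"ty":-0.07,"tz":0.07,"roll":0},{"fingers":-1,"tx":-0.2,"ty":-0.2,"tz":0.2,"roll":0},{"fingers":-1,"tx":-0.2,"ty":-0.4,"tz":0.4,"roll":0},{"fingers":-1,"tx":-0.2,"ty":-0.7,"tz":0.7,"roll":0},{"fingers":-1,"tx":-0.2,"ty":-1.05,"tz":1.05,"roll":0},{"fingers":-1,"tx":-0.2,"ty":-1.4,"tz":1.4,"roll":0},{"fingers":-1,"tx":-0.2,"ty":-1.75,"tz":1.75,"roll":0},{"fingers":-1,"tx":-0.2,"ty":-2.1,"tz":2.1,"roll":0}]'
python3 -m crank '[{"fingers":-1,"tx":0,"ty":-0.35,"tz":0.35,"roll":0},{"fingers":-1,"tx":0,"ty":-0.7,"tz":0.7,"roll":0},{"fingers":-1,"tx":0,"ty":-1.05,"tz":1.05,"roll":0},{"fingers":-1,"tx":0,"ty":-1.4,"tz":1.4,"roll":0},{"fingers":-1,"tx":0,"ty":-1.75,"tz":1.75,"roll":0},{"fingers":-1,"tx":0,"ty":-2.1,"tz":2.1,"roll":0},{"fingers":-1,"tx":0,"ty":-2.35,"tz":2.35,"roll":0},{"fingers":-1,"tx":0,"ty":-2.5,"tz":2.5,"roll":0}]'
python3 - <<'E'
from h import *
delta([.579,-.107,.136],None)
i,d,P,k=grab('scene'); c=cloud(d,P,k)
cv2.imwrite('pics/s2.png',cv2.resize(i[130:370,230:530],None,fx=2.6,fy=2.5)[...,::-1])
E
```

```text
time: 5.2
tool_pos: [0.5884, 0.0381, 0.269]
tool_rot: [1.252, 1.571, 0.386]
contact_force: [0.2, 0.3, -5.9]
opening: 0.0088
time: 6.2
tool_pos: [0.577, -0.1023, 0.2689]
tool_rot: [1.805, 1.571, 0.938]
contact_force: [0.4, -0.2, -5.5]
opening: 0.0085
t 6.2 pos [ 0.577  -0.1023  0.2689] xax [ 0.  0. -1.] F [ 0.4 -0.2 -5.5] open 0.0085
d units tx,ty,tz [ 3.32 -0.04  0.12]
y dir deg 40.3
```

View pics/s2.png

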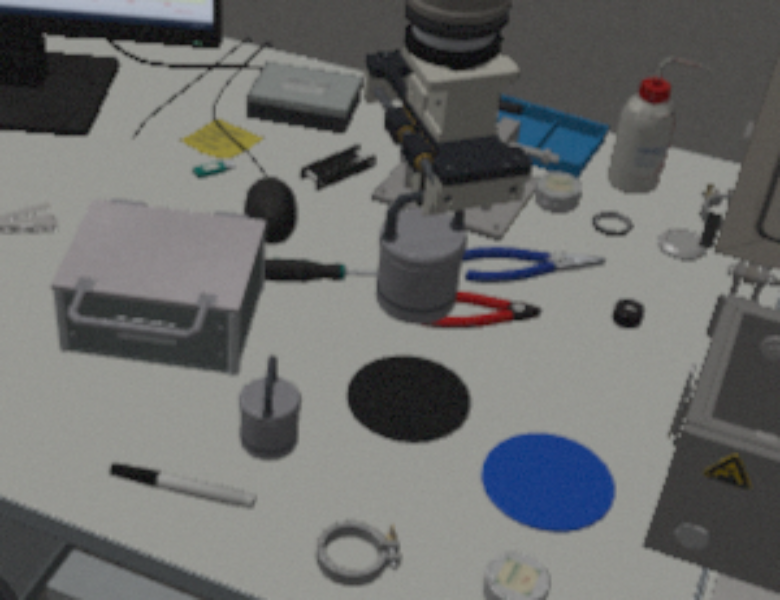

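The canister hangs upright in the jaws above the pad, and the path down is clear. Lower it, slowing near the bottom.

```bash
python3 -m crank '[{"fingers":-1,"tx":0.1,"ty":-0.04,"tz":0.1,"roll":0},{"fingers":-1,"tx":0.4,"ty":-0.04,"tz":0.12,"roll":0},{"fingers":-1,"tx":0.8,"ty":-0.04,"tz":0.12,"roll":0},{"fingers":-1,"tx":1.3,"ty":-0.04,"tz":0.12,"roll":0},{"fingers":-1,"tx":1.8,"ty":-0.04,"tz":0.12,"roll":0},{"fingers":-1,"tx":2.3,"ty":-0.04,"tz":0.12,"roll":0},{"fingers":-1,"tx":2.7,"ty":-0.04,"tz":0.12,"roll":0},{"fingers":-1,"tx":2.95,"ty":-0.04,"tz":0.12,"roll":0}]'
python3 -m crank '[{"fingers":-1,"tx":0.1,"ty":0,"tz":0,"roll":0},{"fingers":-1,"tx":0.16,"ty":0,"tz":0,"roll":0},{"fingers":-1,"tx":0.2,"ty":0,"tz":0,"roll":0},{"fingers":-1,"tx":0.23,"ty":0,"tz":0,"roll":0},{"fingers":-1,"tx":0.26,"ty":0,"tz":0,"roll":0},{"fingers":-1,"tx":0.29,"ty":0,"tz":0,"roll":0},{"fingers":-1,"tx":0.32,"ty":0,"tz":0,"roll":0},{"fingers":-1,"tx":0.34,"ty":0,"tz":0,"roll":0}]'
```

```text
time: 7.25
tool_pos: [0.5787, -0.1056, 0.1496]
tool_rot: [-2.69, 1.569, 2.727]
contact_force: [0.3, 0.2, -5.5]
opening: 0.0085
time: 8.25
tool_pos: [0.5796, -0.1061, 0.1379]
tool_rot: [0.672, 1.569, -0.195]
contact_force: [1.1, -0.4, -0.0]
opening: 0.0089
```

The load has gone off the wrist: the canister is on the pad. Press 1 mm more, open slowly, and look.

```bash
python3 -m crank '[{"fingers":-1,"tx":0.02,"ty":0,"tz":0,"roll":0},{"fingers":-1,"tx":0.02,"ty":0,"tz":0,"roll":0},{"fingers":-0.5,"tx":0.02,"ty":0,"tz":0,"roll":0},{"fingers":-0.2,"tx":0.02,"ty":0,"tz":0,"roll":0},{"fingers":0.1,"tx":0.02,"ty":0,"tz":0,"roll":0},{"fingers":0.4,"tx":0.02,"ty":0,"tz":0,"roll":0},{"fingers":0.6,"tx":0.02,"ty":0,"tz":0,"roll":0},{"fingers":0.6,"tx":0.02,"ty":0,"tz":0,"roll":0}]'
python3 -m crank '[{"fingers":0.6,"tx":0,"ty":0,"tz":0,"roll":0},{"fingers":0.6,"tx":0,"ty":0,"tz":0,"roll":0},{"fingers":0.6,"tx":-0.3,"ty":0,"tz":0,"roll":0},{"fingers":0.6,"tx":-0.8,"ty":0,"tz":0,"roll":0},{"fingers":0.6,"tx":-1.5,"ty":0,"tz":0,"roll":0},{"fingers":0.6,"tx":-2.4,"ty":0,"tz":0,"roll":0},{"fingers":0.6,"tx":-3.4,"ty":0,"tz":0,"roll":0},{"fingers":0.6,"tx":-3.8,"ty":0,"tz":0,"roll":0}]'
python3 - <<'E'
from h import *
delta([.4725,.1386,.2],14.9)
i,d,P,k=grab('scene'); c=cloud(d,P,k); z=c[...,2]; v,u=np.mgrid[:480,:640]
w=(d>0)&(abs(u-390)<45)&(v>200)&(v<330)
cv2.imwrite('pics/s3.png',cv2.resize(i[130:370,230:530],None,fx=2.6,fy=2.5)[...,::-1])
m=w&(z>.082)&(z<.092)&(np.hypot(c[...,0]-.579,c[...,1]+.107)<.07); print('cap',m.sum(),cv2.minAreaRect(c[m][:,:2].astype(np.float32)))
m=w&(z>.118)&(z<.14)&(np.hypot(c[...,0]-.579,c[...,1]+.107)<.05); print('bar',m.sum(),c[m].max(0),cv2.minAreaRect(c[m][:,:2].astype(np.float32)))
E
```

```text
time: 9.25
tool_pos: [0.579, -0.106, 0.1365]
tool_rot: [-3.074, 1.571, 2.342]
contact_force: [-0.6, -0.3, -0.6]
opening: 0.0643
time: 10.25
tool_pos: [0.5797, -0.1062, 0.2924]
tool_rot: [0.565, 1.565, -0.301]
contact_force: [0.3, -0.6, -0.4]
opening: 0.0733
t 10.25 pos [ 0.5797 -0.1062  0.2924] xax [ 0.005 -0.002 -1.   ] F [ 0.3 -0.6 -0.4] open 0.0733
d units tx,ty,tz [ 2.29  1.92 -6.41]
y dir deg 40.4 roll units 2.55 q6 -1.02
cap 493 ((0.5780768394470215, -0.10653512924909592), (0.07288903743028641, 0.07533887773752213), 64.60671997070312)
bar 121 [ 0.59920074 -0.0781587   0.13697905] ((0.5768508911132812, -0.10546092689037323), (0.012340616434812546, 0.07026156783103943), 38.82372283935547)
```

View pics/s3.png

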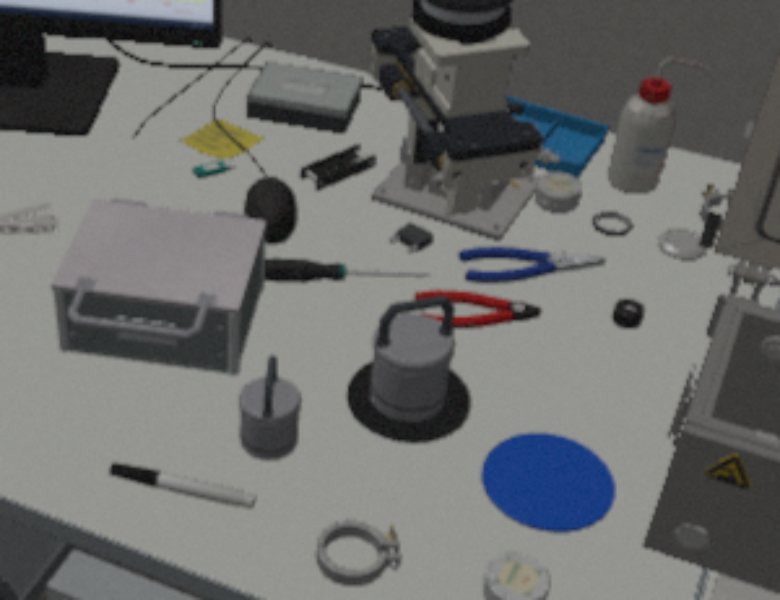

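The canister stands centred on the black pad: cap at (0.578,-0.107) against the pad at about (0.579,-0.107), bar top at z 0.137, released. Next, above the lid handle with the jaws partly open, since the gap is 37 mm.

```bash
python3 -m crank '[{"fingers":0.3,"tx":0,"ty":0.2,"tz":-0.7,"roll":0.3},{"fingers":0,"tx":0,"ty":0.5,"tz":-1.7,"roll":0.8},{"fingers":-0.2,"tx":0,"ty":0.9,"tz":-3,"roll":1.4},{"fingers":-0.39,"tx":0,"ty":1.3,"tz":-4.3,"roll":2},{"fingers":-0.39,"tx":0.3,"ty":1.7,"tz":-5.5,"roll":2.55},{"fingers":-0.39,"tx":0.9,"ty":1.9,"tz":-6.4,"roll":2.55},{"fingers":-0.39,"tx":1.7,"ty":1.92,"tz":-6.41,"roll":2.55},{"fingers":-0.39,"tx":2.2,"ty":1.92,"tz":-6.41,"roll":2.55}]'
python3 -m crank '[{"fingers":-0.39,"tx":0,"ty":0,"tz":0,"roll":0},{"fingers":-0.39,"tx":0,"ty":0,"tz":0,"roll":0},{"fingers":-0.39,"tx":0,"ty":0,"tz":0,"roll":0},{"fingers":-0.39,"tx":0,"ty":0,"tz":0,"roll":0},{"fingers":-0.39,"tx":0,"ty":0,"tz":0,"roll":0},{"fingers":-0.39,"tx":0,"ty":0,"tz":0,"roll":0},{"fingers":-0.39,"tx":0,"ty":0,"tz":0,"roll":0},{"fingers":-0.39,"tx":0,"ty":0,"tz":0,"roll":0}]'
python3 - <<'E'
from h import *
i,d,P,k=grab('wrist'); c=cloud(d,P,k); z=c[...,2]
cv2.imwrite('pics/w3.png',i[...,::-1])
b=np.array([.967,.254]); rel=(c[...,:2]-np.array([.585,.167])); f=rel@b; s=rel@np.array([-b[1],b[0]])
m=(d>0)&(z>.08)&(z<.1)&(f<-.1)&(f>-.13)&(abs(s)<.045); p=c[m]; print(m.sum(),p.mean(0).round(4),s[m].min(),s[m].max(),np.quantile(z[m],.95))
l=cv2.fitLine(p[:,:2].astype(np.float32),2,0,.01,.01).ravel(); print(l)
delta([.4725,.1386,.096],14.9)
E
```

```text
time: 11.3
tool_pos: [0.4705, 0.1397, 0.1994]
tool_rot: [-1.739, 1.57, -3.049]
contact_force: [0.5, 0.4, 0.9]
opening: 0.0277
time: 12.3
tool_pos: [0.4715, 0.1391, 0.2005]
tool_rot: [-2.815, 1.571, 2.157]
contact_force: [0.0, 0.7, -0.1]
opening: 0.028
2101 [0.4703 0.1403 0.092 ] -0.043040854718083436 0.04499996831209167 0.09367846454860734
[ 0.25199756 -0.96772784  0.47026697  0.14030518]
t 12.35 pos [0.4715 0.1391 0.2005] xax [-0.  0. -1.] F [-0.5 -0.2 -0.1] open 0.028
d units tx,ty,tz [2.61 0.02 0.02]
y dir deg 14.9 roll units -0.0 q6 -0.13
```

View pics/w3.png

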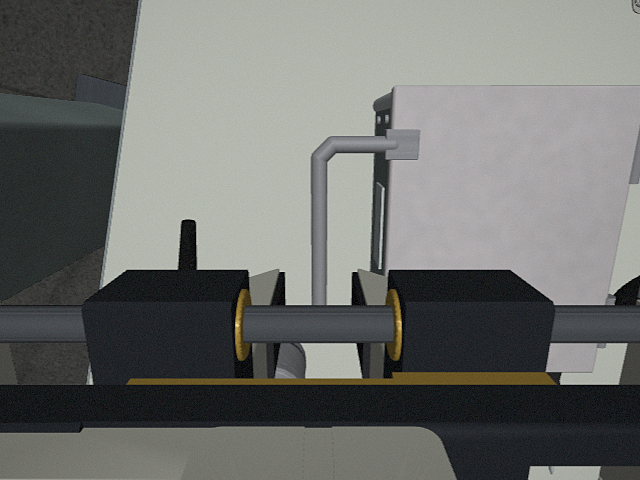

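The bar at column 320 is centred between the fingers (280–355). Descend and close on it.

```bash
python3 -m crank '[{"fingers":-0.39,"tx":0.4,"ty":0,"tz":0,"roll":0},{"fingers":-0.39,"tx":0.9,"ty":0,"tz":0,"roll":0},{"fingers":-0.39,"tx":1.4,"ty":0,"tz":0,"roll":0},{"fingers":-0.39,"tx":1.8,"ty":0,"tz":0,"roll":0},{"fingers":-0.39,"tx":2.2,"ty":0,"tz":0,"roll":0},{"fingers":-0.39,"tx":2.5,"ty":0,"tz":0,"roll":0},{"fingers":-0.39,"tx":2.57,"ty":0,"tz":0,"roll":0},{"fingers":-0.39,"tx":2.57,"ty":0,"tz":0,"roll":0}]' 40
python3 -m crank '[{"fingers":-0.6,"tx":0,"ty":0,"tz":0,"roll":0},{"fingers":-0.8,"tx":0,"ty":0,"tz":0,"roll":0},{"fingers":-1,"tx":0,"ty":0,"tz":0,"roll":0},{"fingers":-1,"tx":0,"ty":0,"tz":0,"roll":0},{"fingers":-1,"tx":0,"ty":0,"tz":0,"roll":0},{"fingers":-1,"tx":0,"ty":0,"tz":0,"roll":0},{"fingers":-1,"tx":0,"ty":0,"tz":0,"roll":0},{"fingers":-1,"tx":0,"ty":0,"tz":0,"roll":0}]'
python3 - <<'E'
from h import *
delta([.47,.14,.1],14.9); print()
for t in range(0,56,5): print(t,(-.189*np.sin(np.radians(t))/.04).round(2),(.189*(1-np.cos(np.radians(t)))/.04).round(2))
E
```

```text
time: 13.35
tool_pos: [0.4716, 0.1391, 0.0979]
tool_rot: [1.757, 1.571, 0.446]
contact_force: [0.7, -0.9, 0.1]
opening: 0.0277
time: 14.35
tool_pos: [0.4719, 0.1392, 0.098]
tool_rot: [1.553, 1.57, 0.241]
contact_force: [1.4, 0.4, 5.9]
opening: 0.0087
t 14.35 pos [0.4719 0.1392 0.098 ] xax [ 0.001  0.    -1.   ] F [1.4 0.4 5.9] open 0.0087
d units tx,ty,tz [-0.05 -0.04 -0.03]
y dir deg 14.9 roll units -0.0 q6 -0.13

0 -0.0 0.0
5 -0.41 0.02
10 -0.82 0.07
15 -1.22 0.16
20 -1.62 0.28
25 -2.0 0.44
30 -2.36 0.63
35 -2.71 0.85
40 -3.04 1.11
45 -3.34 1.38
50 -3.62 1.69
55 -3.87 2.01
```

Gripped (8.7 mm). Raise along the arc.

```bash
python3 -m crank '[{"fingers":-1,"tx":-0.08,"ty":0,"tz":0,"roll":0},{"fingers":-1,"tx":-0.2,"ty":0,"tz":0,"roll":0},{"fingers":-1,"tx":-0.41,"ty":0.02,"tz":0,"roll":0},{"fingers":-1,"tx":-0.62,"ty":0.04,"tz":0,"roll":0},{"fingers":-1,"tx":-0.82,"ty":0.07,"tz":0,"roll":0},{"fingers":-1,"tx":-1.02,"ty":0.11,"tz":0,"roll":0},{"fingers":-1,"tx":-1.22,"ty":0.16,"tz":0,"roll":0},{"fingers":-1,"tx":-1.42,"ty":0.22,"tz":0,"roll":0}]'
python3 -c "
from h import *
delta([.4719,.1392,.098],14.9)"
```

```text
time: 15.35
tool_pos: [0.4803, 0.1413, 0.1541]
tool_rot: [-3.075, 1.571, 1.896]
contact_force: [6.3, 1.7, -6.1]
opening: 0.0086
t 15.35 pos [0.4803 0.1413 0.1541] xax [-0.  0. -1.] F [ 6.3  1.7 -6.1] open 0.0086
d units tx,ty,tz [ 1.4  -0.22 -0.  ]
y dir deg 14.9 roll units -0.0 q6 -0.13
```

```bash
python3 -m crank '[{"fingers":-1,"tx":-0.2,"ty":0.08,"tz":0,"roll":0},{"fingers":-1,"tx":-0.39,"ty":0.17,"tz":0,"roll":0},{"fingers":-1,"tx":-0.58,"ty":0.26,"tz":0,"roll":0},{"fingers":-1,"tx":-0.76,"ty":0.35,"tz":0,"roll":0},{"fingers":-1,"tx":-0.94,"ty":0.45,"tz":0,"roll":0},{"fingers":-1,"tx":-1.12,"ty":0.56,"tz":0,"roll":0},{"fingers":-1,"tx":-1.29,"ty":0.67,"tz":0,"roll":0},{"fingers":-1,"tx":-1.46,"ty":0.8,"tz":0,"roll":0}]'
python3 -c "
from h import *
delta([.4719,.1392,.098],14.9)"
```

```text
time: 16.35
tool_pos: [0.5092, 0.1491, 0.2133]
tool_rot: [-1.541, 1.566, -2.852]
contact_force: [-8.1, -3.6, 3.5]
opening: 0.0086
t 16.35 pos [0.5092 0.1491 0.2133] xax [-0.004 -0.001 -1.   ] F [-8.1 -3.6  3.5] open 0.0086
d units tx,ty,tz [ 2.89 -0.95 -0.  ]
y dir deg 14.9 roll units -0.0 q6 -0.12
```

```bash
python3 -m crank '[{"fingers":-1,"tx":-0.16,"ty":0.09,"tz":0,"roll":0},{"fingers":-1,"tx":-0.31,"ty":0.21,"tz":0,"roll":0},{"fingers":-1,"tx":-0.46,"ty":0.35,"tz":0,"roll":0},{"fingers":-1,"tx":-0.6,"ty":0.49,"tz":0,"roll":0},{"fingers":-1,"tx":-0.69,"ty":0.59,"tz":0,"roll":0},{"fingers":-1,"tx":-0.74,"ty":0.65,"tz":0,"roll":0},{"fingers":-1,"tx":-0.74,"ty":0.66,"tz":0,"roll":0},{"fingers":-1,"tx":-0.74,"ty":0.66,"tz":0,"roll":0}]'
python3 - <<'E'
from h import *
delta([.4719,.1392,.098],14.9); print()
i,d,P,k=grab('scene'); c=cloud(d,P,k); z=c[...,2]
cv2.imwrite('pics/s4.png',cv2.resize(i[130:370,230:530],None,fx=2.6,fy=2.5)[...,::-1])
# lid plane slope
b=np.array([.967,.255]); h=np.array([.655,.187]); r=c[...,:2]-h; f=-(r@b); s=r@np.array([-b[1],b[0]])
m=(d>0)&(z>.10)&(z<.2)&(f>0.0)&(f<.1)&(abs(s)<.085)&(abs(z-.089-f*np.tan(.873))<.05)
print(m.sum()); p=np.polyfit(f[m],z[m],1)
for _ in range(5):
    e=z-np.polyval(p,f); mm=m&(abs(e)<.006); p=np.polyfit(f[mm],z[mm],1)
print('lid angle deg',np.degrees(np.arctan(p[0])),mm.sum(),p)
print('from z: ',np.degrees(np.arcsin((observe()['tool_pos'][2]-.098)/.189)))
E
```

```text
time: 17.35
tool_pos: [0.5359, 0.1561, 0.2436]
tool_rot: [-1.323, 1.57, -2.634]
contact_force: [-7.3, -3.2, 5.5]
opening: 0.0087
t 17.35 pos [0.5359 0.1561 0.2436] xax [-0.001 -0.    -1.   ] F [-7.3 -3.2  5.5] open 0.0087
d units tx,ty,tz [ 3.64 -1.65 -0.  ]
y dir deg 14.9 roll units -0.0 q6 -0.11

705
lid angle deg 49.512979286384 699 [1.17138679 0.08345052]
from z:  50.38370627029439
```

View pics/s4.png

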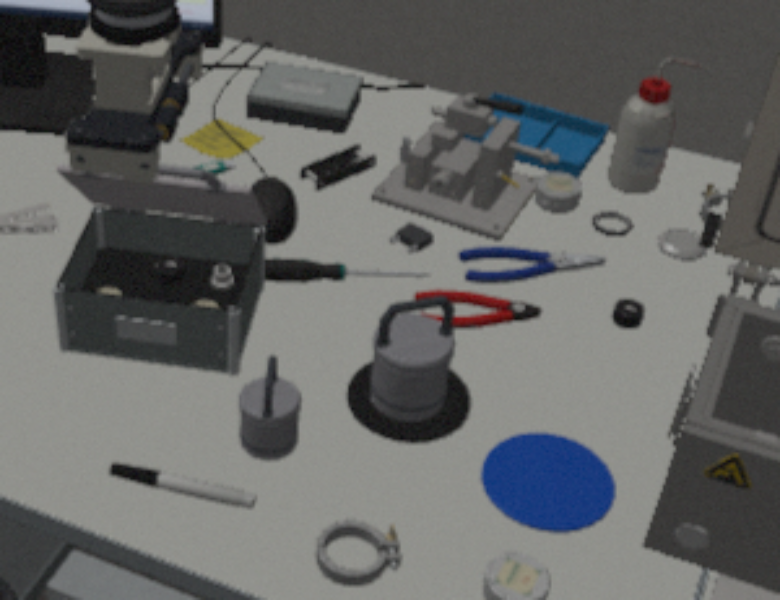

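The lid is held open at about 50°: 49.5° from the depth plane and 50.4° from the bar's rise. The canister stands on the pad and the bystanders are undisturbed. One settling call, then hand in.

```bash
python3 -m crank '[{"fingers":-1,"tx":0,"ty":0,"tz":0,"roll":0},{"fingers":-1,"tx":0,"ty":0,"tz":0,"roll":0},{"fingers":-1,"tx":0,"ty":0,"tz":0,"roll":0},{"fingers":-1,"tx":0,"ty":0,"tz":0,"roll":0},{"fingers":-1,"tx":0,"ty":0,"tz":0,"roll":0},{"fingers":-1,"tx":0,"ty":0,"tz":0,"roll":0},{"fingers":-1,"tx":0,"ty":0,"tz":0,"roll":0},{"fingers":-1,"tx":0,"ty":0,"tz":0,"roll":0}]'
python3 -c "
from cell import *
print(hand_in())"
```

```text
time: 18.4
tool_pos: [0.5359, 0.1561, 0.2436]
tool_rot: [-1.357, 1.57, -2.668]
contact_force: [-7.3, -4.3, 6.3]
opening: 0.0088
the job is handed in; nothing more can be done
None
```

I moved the canister by its handle from the lid to the black pad, then raised the lid to about 50° and handed in at 18.4 s with the gripper still holding it. `hand_in` gave no verdict, so everything below comes from my own checks.

- **Canister:** it stood upright and released, with its cap measured at (0.578, -0.107) against the pad centre at about (0.579, -0.107). That check was made before I raised the lid. In the last picture, with the lid raised, it still stood on the pad.
- **Lid angle:** the two measurements differ slightly, 49.5° from the camera depth and 50.4° from how far the handle rose. Both are well inside 45–55°.
- **Grip:** the jaws were closed on the bar at 8.8 mm, and the arm did not move during the last second before hand-in. A sideways load of about 8 N remained at the wrist, from small error in following the lid's arc.
- **Bystanders:** I checked these only by eye. Those visible in the last picture had not moved; the vial was outside the crop, though nothing passed near it.
- **Refused call:** one move was refused for missing keys and moved nothing.

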